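# Tighten the clamp bolts of a control-unit repair jig

### The arm

A 6-joint arm with a two-finger parallel gripper is mounted at the origin on the work surface. World frame = base frame: x ahead of the robot, y to its left, z up, the work surface at z = 0. Lengths are in mm, angles in rad, forces in N, time in s.
With the tool pointing down it reaches from about 250 to 800 mm from the base axis. Payload 3.9 kg.
Tool frame: the origin (TCP) lies midway between the tips of the shut fingers; the grasp point (between the pads) lies 19 mm behind it; z points along the fingers, y is the line along which they close (so a half turn about z gives the same grasp; the last joint's range is limited). The gripper opens to 85 mm and grips with 20 to 120 N. Pads are 22 mm wide; open, the fingers measure 114 mm over their backs; the gripper's body (76 mm by 85 mm) begins 54 mm behind the grasp point. The pads swing forward as they close: fully open they stand 13 mm farther back than shut.
Start: joints at [1.115, 0.26, -0.138, 1.173, 0, 1.571], TCP at [231.089, 471.395, 231.304] pointing down, gripper open.
Joint ranges: [-2.78, 2.78], [-0.83, 1.72], [-1.28, 1.37], [-1.9, 2.12], [-1.57, 1.48], [-3.14, 3.14]. Speed limits (rad/s): [2.57, 2.57, 3.14, 3.14, 3.14, 3.14].

### API

Orientations are given as [roll, pitch, yaw] about the fixed x, y, z axes, in that order (R = Rz(yaw) Ry(pitch) Rx(roll)).
In Python, from station import monitor, viewer, arm gives the robot as it stands.
- The arm moves only by the tool servo_tool, never from a script. Its argument "targets" is a list of rows, each an object of numbers: "dx", "dy", "dz": the shift along the world's x, y, z normalised to -1 to 1, where 1 is 60 mm; "twist": the turn about the world's z normalised to -1 to 1, where 1 is 4 degrees. A call has 1 to 8 rows; each row shifts and turns the commanded pose from where the row before left it; what a row does not reach is not made up. A row lasts 1/8 s, in which the tool goes at most 62.5 mm and 10.7 degrees, less where a joint would pass 70% of its speed; a pose out of reach is approached as far as the arm can. A call with a number of a shift or a turn outside -1 to 1 is refused whole. A call with a gripper value outside its range is refused whole. "claw" is the closure, from 0 (fully open) to 1 (shut), set as the call begins (left out, the last holds). The fingers move at their own pace and stop on an object; "grip_force" is the grip in N (left out, the last holds). Time passes only in rows, so rows that do not move let the fingers close. It gives the time, the measured TCP pose, the force, the opening and the grip force at its end, in the units of the state.
- monitor.read_state(): the state, without advancing time (a new reading comes with each control period).
- viewer.snapshot(name): name is "side" or "top"; returns a dict with "frame" (420x560x3 uint8, red, green, blue), "fx", "fy", "cx", "cy" (pixels), "k1" (the pictures are not rectified: a ray, as slopes to the right and down, at radius r is drawn at 1 + k1 r^2 times it, then the intrinsics apply), "rvec" (rotation vector, rad) and "tvec" (3), from world to camera coordinates, as OpenCV has them. Camera axes: x right, y down, z forward; pixel columns grow to the right and rows downward; lengths in mm; the calibration is good to about 2 mm. A picture is of the moment at which its call begins. There is no depth.
- arm.hand_in(): hands the job in; it is judged then, once.
The state is a dict: "t": time; "qpos": joint angles; "joint_vel": joint speeds; "tau": joint torques, N m; "tcp_pos": TCP position; "eef_rot": TCP orientation; "force": force on the tool from outside, world axes, zero at the start; "torque": the same for the moment, N m; "grip_width": finger opening in mm; "grasp_force": force on a finger pad.
Only numpy, scipy, OpenCV 4.12 (cv2) and the standard library are available. Lean on these libraries where they do the work, as an engineer would, in place of code of your own. Each camera call takes 0.05 s, during which the arm holds its last target. There are 200 camera calls.

### The job

Clamp the gearbox control unit in its jig: turn the three captive wing bolts of the T-shaped clamp plate clockwise, each fully home against its end stop. Tighten the lone bolt at the foot of the T's stem first, before you turn the two at the ends of the crossbar (those in either order). Leave the other things on the bench where they are.

Things in the scene. Friction and masses are not known exactly. Their poses are not given: they have to be found in the camera images.
- jig: repair jig, does not move: aluminium base 210 (x) x 260 (y) x 12 mm, a black control unit on it (top at 28 mm), over it an aluminium T-shaped clamp plate (arms 36 mm wide, top face 42 mm above the bench). The T's crossbar, near the robot, runs along the jig's y; its stem points along +x, away from the robot. A black wing bolt stands at each end of the T. Origin: centre of the underside
- stem_bolt_grip (a point): grip point of the wing bolt at the foot of the T's stem, alone, on the side away from the robot (jig x, y: 62 mm, 0): an upright black blade 48 mm long, 12 mm thick, from 46 to 72 mm above the bench, on a steel collar 24 mm across. The point is on the bolt's vertical axis, 68 mm above the bench; x along the blade, y across it, z up. Pinch it across its thickness from above
- stem_bolt (a joint): turn of the wing bolt at the foot of the T's stem, alone, on the side away from the robot, rad, growing clockwise seen from above: starts at 0 to 0.6, hard end stop (tight) at 1.40, where its blade lies along the jig's y (the crossbar). It does not rise or sink, resists with a friction of about 0.12 N m and stays where it is left
- left_bolt_grip (a point): grip point of the wing bolt at the left (+y) end of the T's crossbar, near the robot (jig x, y: -48 mm, +62 mm): an upright black blade 48 mm long, 12 mm thick, from 46 to 72 mm above the bench, on a steel collar 24 mm across. The point is on the bolt's vertical axis, 68 mm above the bench; x along the blade, y across it, z up. Pinch it across its thickness from above
- left_bolt (a joint): turn of the wing bolt at the left (+y) end of the T's crossbar, near the robot, rad, growing clockwise seen from above: starts at 0 to 0.6, hard end stop (tight) at 1.40, where its blade lies along the jig's y (the crossbar). It does not rise or sink, resists with a friction of about 0.12 N m and stays where it is left
- right_bolt_grip (a point): grip point of the wing bolt at the right (-y) end of the T's crossbar, near the robot (jig x, y: -48 mm, -62 mm): an upright black blade 48 mm long, 12 mm thick, from 46 to 72 mm above the bench, on a steel collar 24 mm across. The point is on the bolt's vertical axis, 68 mm above the bench; x along the blade, y across it, z up. Pinch it across its thickness from above
- right_bolt (a joint): turn of the wing bolt at the right (-y) end of the T's crossbar, near the robot, rad, growing clockwise seen from above: starts at 0 to 0.6, hard end stop (tight) at 1.40, where its blade lies along the jig's y (the crossbar). It does not rise or sink, resists with a friction of about 0.12 N m and stays where it is left
- flux_tin: closed aluminium tin, 30 mm across, 16 mm tall, loose, standing on the jig's base beside the clamped unit, on the left. Origin: centre of its underside
- screw_jar: small clear jar with a black cap, 38 mm across, 45 mm tall, loose, close to the jig's right side. Origin: centre of its underside
- driver: screwdriver with green handle, lying loose left of the jig. Origin under its middle
- meter: red and black handheld multimeter, 160 x 78 x 36 mm, loose, right of the jig. Origin: centre of its underside
- solder_spool: silvery spool with black ends, 56 mm across, 34 mm tall, loose, right of the jig. Origin: centre of its underside
- cleaner: white bottle with a red cap, 60 mm across, 150 mm tall, loose, left of the jig. Origin: centre of its underside

How it is judged:
By the outcome, as a careful person would: the job done as asked, in the order asked, and still so for the second after the job is handed in, with the robot touching nothing.
It also fails if it takes over 51 s, if anything falls off the work surface, if the arm or the gripper's body presses on something with over 40 N, if the wrist force passes 120 N, or if a joint passes its speed limit or range.

## Working session

There is one attempt and no reset: what is moved stays moved. The work goes in short steps, Python scripts to look and compute and a tool call to move; the robot and the scene stay as the last step left them, time stands still between calls to the robot, and variables do not carry over. Pictures are saved under pics/ and viewed, at most 10 in all, crops included, and the job is handed in when it is done.

Besides the shell and the picture viewer there is one more tool, called after "Request:" by a JSON object that holds its "api" and its "payload". servo_tool: Moves the arm, as the interface text tells. Scaled input: -1 to 1 covers 60 mm each way for a shift and 4 degrees each way for a turn. Its arguments: {"type":"object","properties":{"targets":{"type":"array","items":{"type":"object","properties":{"dx":{"type":"number","minimum":-1,"maximum":1},"dy":{"type":"number","minimum":-1,"maximum":1},"dz":{"type":"number","minimum":-1,"maximum":1},"twist":{"type":"number","minimum":-1,"maximum":1}}}},"claw":{"type":"number"},"grip_force":{"type":"number"}},"required":["targets"]}

```bash
mkdir -p pics; ls; cat > h.py <<'E'
import numpy as np, cv2
from station import monitor, viewer, arm
def snap(n):
    s=viewer.snapshot(n); s['R']=cv2.Rodrigues(np.array(s['rvec'],float))[0]; s['t']=np.array(s['tvec'],float).ravel()
    s['K']=np.array([[s['fx'],0,s['cx']],[0,s['fy'],s['cy']],[0,0,1.]]); s['D']=np.array([s['k1'],0,0,0,0.]); return s
def save(s,f): cv2.imwrite('pics/'+f,s['frame'][:,:,::-1])
def cast(s,px,z):
    u=cv2.undistortPoints(np.array(px,float).reshape(-1,1,2),s['K'],s['D']).reshape(-1,2)
    d=np.c_[u,np.ones(len(u))]@s['R']; c=-s['R'].T@s['t']
    return c+d*((z-c[2])/d[:,2])[:,None]
def proj(s,P): return cv2.projectPoints(np.array(P,float).reshape(-1,1,3),np.array(s['rvec'],float),s['t'],s['K'],s['D'])[0].reshape(-1,2)
E
python3 - <<'E'
from h import *
for n in('top','side'):
    s=snap(n); save(s,n+'0.png'); print(n,s['fx'],s['k1'],(-s['R'].T@s['t']).round(),s['R'].round(2).tolist())
print(monitor.read_state())
E
```

```text
pics
top 471.75038199606166 -0.01988683209510914 [ 403.  -23. 1513.] [[0.01, -1.0, -0.01], [-1.0, -0.01, -0.1], [0.1, 0.01, -1.0]]
side 529.7463372331213 -0.19123518788642546 [ 103. -902. 1011.] [[0.9, -0.44, -0.01], [-0.31, -0.61, -0.73], [0.32, 0.66, -0.69]]
{'t': 0.1, 'qpos': array([ 1.11499882e+00,  2.60629859e-01, -1.39203423e-01,  1.17271184e+00,
       -2.72926542e-05,  1.57082822e+00]), 'joint_vel': array([ 0.00172228, -0.00157837,  0.00407657, -0.00098162, -0.00170579,
       -0.00030999]), 'tau': array([-3.56000655e-04, -4.06507659e+01,  2.54528117e+01,  1.01210590e-02,
       -6.78866013e-05, -8.98933195e-08]), 'tcp_pos': array([230.83861288, 470.86260155, 230.55595712]), 'eef_rot': array([-3.13984385e+00,  2.73483825e-05,  2.68576330e+00]), 'force': array([-0.2919099 , -0.88173206,  0.95969688]), 'torque': array([-0.0288531 , -0.01179811, -0.01160062]), 'grasp_force': 0.0, 'grip_width': 85.12075603916034}
```

View pics/top0.png

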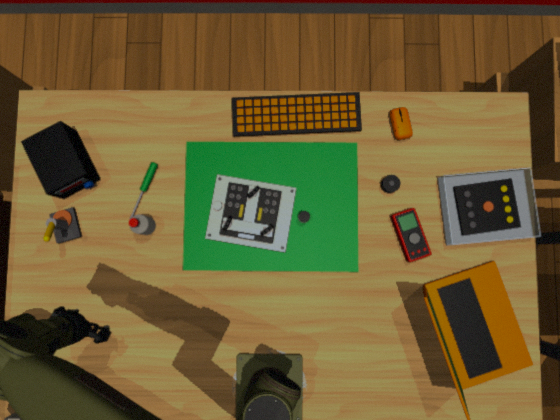

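View pics/side0.png

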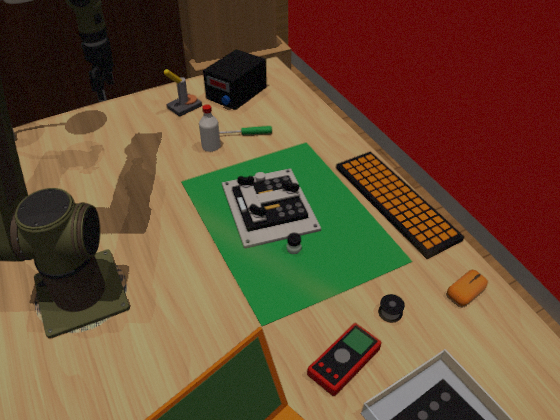

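The jig base spans about (207–297, 176–252) in the top view, with the bolts near (253,190), (226,225) and (267,230). The jar is at (304,216) and the tin at (217,205). Next I'll measure the base corners and enlarge the jig.

```bash
python3 - <<'E'
from h import *
s=snap('top'); f=s['frame']
hsv=cv2.cvtColor(f,cv2.COLOR_RGB2HSV)
g=cv2.inRange(hsv,(45,120,40),(80,255,255)); m=np.zeros_like(g); m[165:265,195:310]=255
m=cv2.bitwise_and(cv2.bitwise_not(g),m); m=cv2.morphologyEx(m,cv2.MORPH_OPEN,np.ones((5,5)))
c=max(cv2.findContours(m,0,1)[0],key=cv2.contourArea)
r=cv2.minAreaRect(c); b=cv2.boxPoints(r); P=cast(s,b,12)
print(b.round(1).tolist(),P.round(1).tolist(),[np.linalg.norm(P[i]-P[i-1]).round(1) for i in range(4)],P.mean(0))
e=P[0]-P[1] ; print([np.degrees(np.arctan2(*(P[i]-P[i-1])[1::-1])) for i in range(4)])
x0,y0=200,170
cr=cv2.resize(f[y0:y0+86,x0:x0+112],None,fx=7,fy=7,interpolation=cv2.INTER_CUBIC); cr=cv2.convertScaleAbs(cr,alpha=1.5,beta=15)
cv2.imwrite('pics/topc.png',cr[:600,:800,::-1])
s=snap('side'); cr=cv2.resize(s['frame'][160:260,215:335],None,fx=6,fy=6,interpolation=cv2.INTER_CUBIC); cr=cv2.convertScaleAbs(cr,alpha=1.5,beta=15)
cv2.imwrite('pics/sidec.png',cr[:,:,::-1])
E
```

```text
[[204.39999389648438, 238.60000610351562], [215.5, 173.1999969482422], [296.5, 187.0], [285.3999938964844, 252.3000030517578]] [[459.2, 209.9, 12.0], [670.4, 178.9, 12.0], [627.5, -82.8, 12.0], [417.9, -48.5, 12.0]] [np.float64(261.6), np.float64(213.5), np.float64(265.1), np.float64(212.4)] [543.75843582  64.36951091  12.        ]
[np.float64(80.91359970568732), np.float64(-8.350306093120379), np.float64(-99.31516298431085), np.float64(170.69769280714155)]
```

View pics/topc.png

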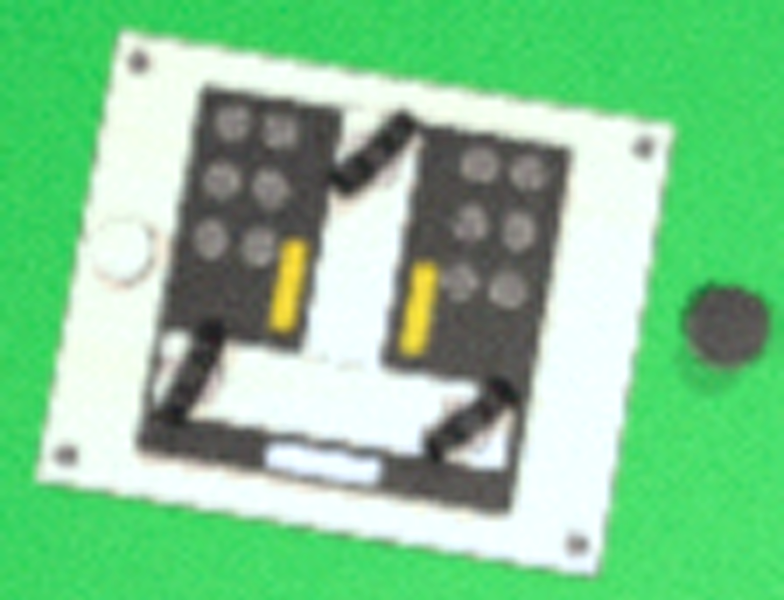

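View pics/sidec.png

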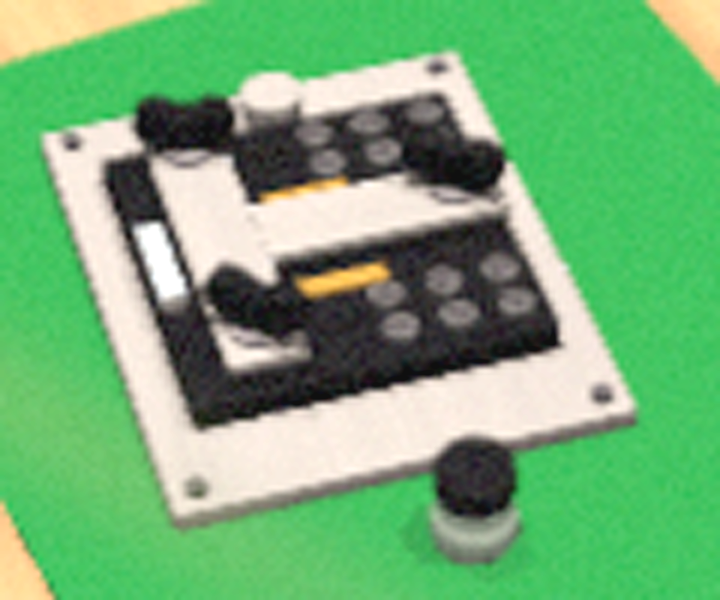

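```bash
python3 - <<'E'
from h import *
s=snap('top'); f=s['frame']
U=lambda a:(np.array(a,float)+.5)/7-.5+[200,170]
P=cast(s,U([(120,32),(675,125),(600,575),(40,482)]),12)
ex=(P[0]+P[1]-P[2]-P[3])/2; ey=(P[0]+P[3]-P[1]-P[2])/2
psi=np.degrees([np.arctan2(ex[1],ex[0]),np.arctan2(ey[1],ey[0])-np.pi/2]); c=P.mean(0)
print('jig',c,psi,np.linalg.norm(ex),np.linalg.norm(ey))
a=np.radians(psi.mean()); R=np.array([[np.cos(a),-np.sin(a)],[np.sin(a),np.cos(a)]])
# blade mask: dark pixels around expected place; also over plate
for n,e,j in(('stem',[(340,187),(408,120)],(62,0)),('left',[(172,415),(214,328)],(-48,62)),('right',[(435,450),(510,388)],(-48,-62))):
    Q=cast(s,U(e),72); d=Q[1]-Q[0]; ang=np.degrees(np.arctan2(d[1],d[0]))
    print(n,'seen',Q.mean(0).round(1),'from jig',(c[:2]+R@j).round(1),'len',np.linalg.norm(d).round(1),'blade deg',ang.round(1),'q',((psi.mean()+170.2-ang)%180).round(1))
E
```

```text
jig [543.23785861  63.11253856  12.        ] [-8.96512305 -9.03403822] 209.38634738921147 258.72610976603715
stem seen [603.4  53.6  72. ] from jig [604.5  53.4] len 42.1 blade deg -44.6 q 25.8
left seen [506.5 131.7  72. ] from jig [505.5 131.9] len 42.2 blade deg -24.8 q 6.0
right seen [486.7   9.   72. ] from jig [486.1   9.4] len 42.5 blade deg -49.9 q 31.1
```

Request:
{"api": "servo_tool", "payload": {"targets": [{"dx":0.5,"dy":-0.6,"dz":-0.1,"twist":-0.4},{"dx":0.5,"dy":-0.6,"dz":-0.1,"twist":-0.4},{"dx":0.5,"dy":-0.6,"dz":-0.1,"twist":-0.4},{"dx":0.5,"dy":-0.6,"dz":-0.1,"twist":-0.4},{"dx":0.5,"dy":-0.6,"dz":-0.1,"twist":-0.4},{"dx":0.5,"dy":-0.6,"dz":-0.1,"twist":-0.4},{"dx":0.5,"dy":-0.6,"dz":-0.1,"twist":-0.4},{"dx":0.5,"dy":-0.6,"dz":-0.1,"twist":-0.4}], "claw": 0.45, "grip_force": 60}}

```text
t: 1.25
tcp_pos: [472.0, 182.1, 183.1]
eef_rot: [3.141, 0.0, 2.461]
force: [-0.4, -0.3, 0.0]
grip_width: 47.2
grasp_force: 0.0
```

Request:
{"api": "servo_tool", "payload": {"targets": [{"dx":0.55,"dy":-0.54,"dz":-0.3,"twist":-0.35},{"dx":0.55,"dy":-0.54,"dz":-0.3,"twist":-0.35},{"dx":0.55,"dy":-0.54,"dz":-0.3,"twist":-0.35},{"dx":0.55,"dy":-0.54,"dz":-0.3,"twist":-0.35},{},{}]}}

```text
invalid input
```

```bash
python3 - <<'E'
from h import *
print(monitor.read_state())
t=snap('top');s=snap('side')
T=np.array([604,53.5,72]); print(proj(t,T),proj(s,T))
tc=monitor.read_state()['tcp_pos'];print(proj(t,tc),proj(s,tc))
a=cv2.resize(t['frame'][140:265,195:320],(400,400),interpolation=cv2.INTER_CUBIC)
b=cv2.resize(s['frame'][125:250,215:340],(400,400),interpolation=cv2.INTER_CUBIC)
cv2.imwrite('pics/c1.png',cv2.convertScaleAbs(np.hstack([a,b]),alpha=1.6,beta=15)[:,:,::-1])
E
```

```text
{'t': 1.25, 'qpos': array([ 3.68204238e-01,  2.53476646e-01, -2.76673238e-01,  1.04037618e+00,
        1.32181461e-04,  1.04839062e+00]), 'joint_vel': array([-7.19200278e-01,  2.07809025e-01,  1.54057362e-01, -6.02817943e-02,
        2.42825272e-04, -4.93344734e-01]), 'tau': array([  2.99765378, -40.92135787,  23.34421456,   0.38856332,
        -0.07348953,   0.40511004]), 'tcp_pos': array([471.95563258, 182.12525558, 183.13597876]), 'eef_rot': array([3.14129249e+00, 2.02986368e-05, 2.46140629e+00]), 'force': array([-0.40208438, -0.25807776,  0.02167777]), 'torque': array([ 0.02563439, -0.02617117,  0.013442  ]), 'grasp_force': 0.0, 'grip_width': 47.187877037050825}
[[253.0445236  191.29814718]] [[290.99202345 182.99750626]]
[[205.60749507 231.3736351 ]] [[225.21658415 138.31471897]]
```

View pics/c1.png

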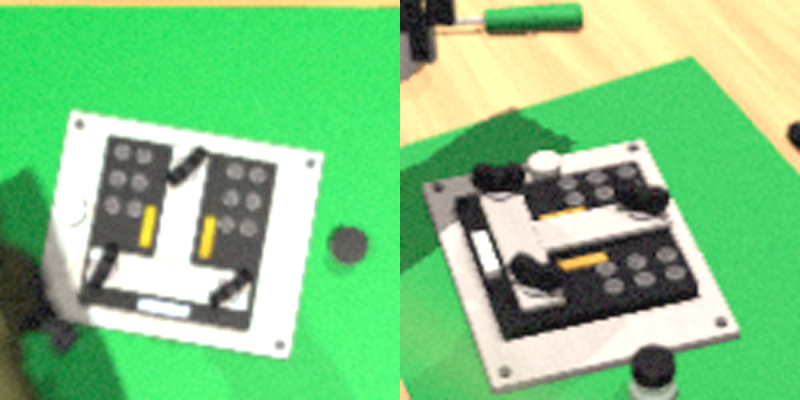

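The picture shows the arm still left of the jig because the tool refused the empty rows. The bolts haven't moved.

Request:
{"api": "servo_tool", "payload": {"targets": [{"dx":0.55,"dy":-0.54,"dz":-0.3,"twist":-0.35},{"dx":0.55,"dy":-0.54,"dz":-0.3,"twist":-0.35},{"dx":0.55,"dy":-0.54,"dz":-0.3,"twist":-0.35},{"dx":0.55,"dy":-0.54,"dz":-0.3,"twist":-0.35},{"dx":0},{"dx":0}]}}

```text
invalid input
```

```bash
python3 - <<'E'
from h import *
print(monitor.read_state()['tcp_pos'],monitor.read_state()['eef_rot'])
t=snap('top');s=snap('side')
T=np.array([604,53.5,72]); print(proj(t,T),proj(s,T))
a=cv2.resize(t['frame'][140:265,195:320],(400,400),interpolation=cv2.INTER_CUBIC)
b=cv2.resize(s['frame'][125:250,215:340],(400,400),interpolation=cv2.INTER_CUBIC)
cv2.imwrite('pics/c2.png',cv2.convertScaleAbs(np.hstack([a,b]),alpha=1.6,beta=15)[:,:,::-1])
E
```

```text
[473.26508924 180.3237091  182.58304474] [-3.14076394e+00  1.30434393e-03  2.45670472e+00]
[[253.0445236  191.29814718]] [[290.99202345 182.99750626]]
```

View pics/c2.png

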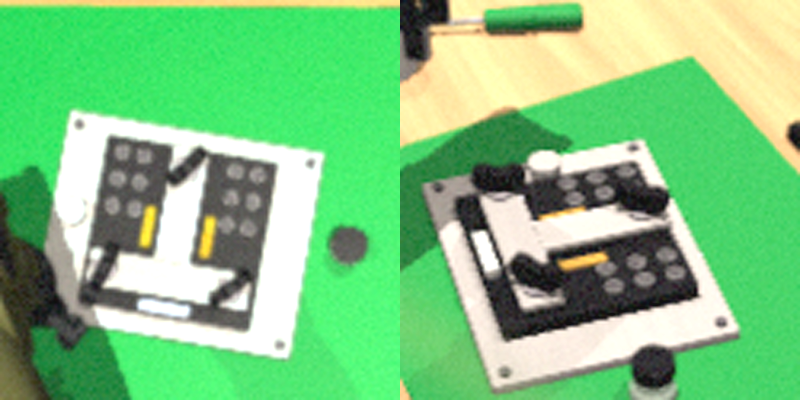

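It refused the call again and nothing changed, so I'll give every row all four keys.

Request:
{"api": "servo_tool", "payload": {"targets": [{"dx":0.55,"dy":-0.53,"dz":-0.3,"twist":-0.35},{"dx":0.55,"dy":-0.53,"dz":-0.3,"twist":-0.35},{"dx":0.55,"dy":-0.53,"dz":-0.3,"twist":-0.35},{"dx":0.55,"dy":-0.53,"dz":-0.3,"twist":-0.35},{"dx":0,"dy":0,"dz":0,"twist":0},{"dx":0,"dy":0,"dz":0,"twist":0}]}}

```text
t: 2.2
tcp_pos: [602.1, 57.5, 111.3]
eef_rot: [-3.141, -0.001, 2.366]
force: [-0.9, 0.4, 1.2]
grip_width: 47.3
grasp_force: 0.0
```

Request:
{"api": "servo_tool", "payload": {"targets": [{"dx":0.02,"dy":-0.05,"dz":-0.2,"twist":0},{"dx":0,"dy":0,"dz":-0.2,"twist":0},{"dx":0,"dy":0,"dz":0,"twist":0}]}}

```text
t: 2.58
tcp_pos: [602.6, 53.6, 85.9]
eef_rot: [-3.139, -0.002, 2.365]
force: [-0.6, 0.1, 0.6]
grip_width: 47.0
grasp_force: 0.0
```

```bash
python3 - <<'E'
from h import *
print(monitor.read_state()['tcp_pos'],monitor.read_state()['eef_rot'])
t=snap('top');s=snap('side')
print(monitor.read_state()['tcp_pos'])
a=cv2.resize(t['frame'][140:265,195:320],(400,400),interpolation=cv2.INTER_CUBIC)
b=cv2.resize(s['frame'][125:225,240:340],(400,400),interpolation=cv2.INTER_CUBIC)
cv2.imwrite('pics/c3.png',cv2.convertScaleAbs(np.hstack([a,b]),alpha=1.8,beta=25)[:,:,::-1])
E
```

```text
[602.59231969  53.62319556  85.90930709] [-3.13934073e+00 -2.03919260e-03  2.36547595e+00]
[603.79662497  53.46741529  87.05544158]
```

View pics/c3.png

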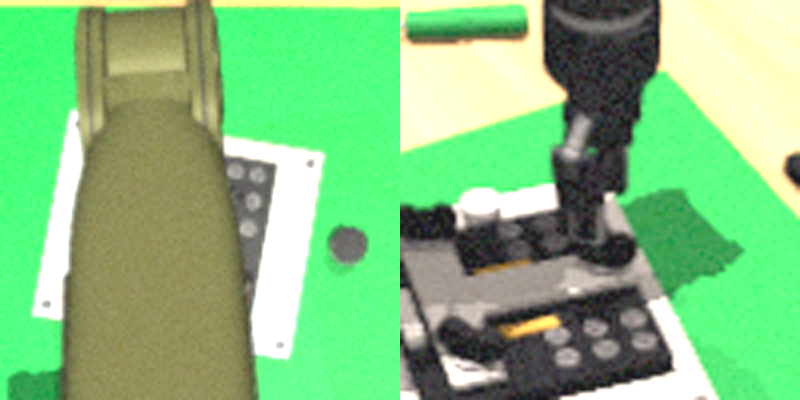

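In the side view the fingers straddle the stem blade at about (605,245) in the crop; the arm hides it in the top view. I'll descend and grip.

Request:
{"api": "servo_tool", "payload": {"targets": [{"dx":0,"dy":0,"dz":-0.2,"twist":0},{"dx":0,"dy":0,"dz":-0.2,"twist":0},{"dx":0,"dy":0,"dz":-0.2,"twist":0},{"dx":0,"dy":0,"dz":0,"twist":0}]}}

```text
t: 3.18
tcp_pos: [603.0, 53.0, 49.6]
eef_rot: [-3.139, -0.002, 2.365]
force: [-0.6, -0.6, -0.2]
grip_width: 47.2
grasp_force: 0.0
```

Request:
{"api": "servo_tool", "payload": {"targets": [{"dx":0,"dy":0,"dz":0,"twist":0},{"dx":0,"dy":0,"dz":0,"twist":0},{"dx":0,"dy":0,"dz":0,"twist":0},{"dx":0,"dy":0,"dz":0,"twist":0}], "claw": 1, "grip_force": 60}}

```text
t: 3.68
tcp_pos: [605.6, 54.1, 52.0]
eef_rot: [3.139, 0.001, 2.365]
force: [2.8, 4.2, -0.0]
grip_width: 10.5
grasp_force: 60.8
```

Request:
{"api": "servo_tool", "payload": {"targets": [{"dx":0,"dy":0,"dz":0,"twist":-1},{"dx":0,"dy":0,"dz":0,"twist":-1},{"dx":0,"dy":0,"dz":0,"twist":-1},{"dx":0,"dy":0,"dz":0,"twist":-1},{"dx":0,"dy":0,"dz":0,"twist":-1},{"dx":0,"dy":0,"dz":0,"twist":-1},{"dx":0,"dy":0,"dz":0,"twist":-1},{"dx":0,"dy":0,"dz":0,"twist":-1}]}}

```text
t: 4.68
tcp_pos: [605.7, 54.2, 52.0]
eef_rot: [3.138, -0.001, 1.805]
force: [2.9, 4.1, -0.3]
grip_width: 10.6
grasp_force: 60.8
```

```bash
python3 -c "
from h import *
s=monitor.read_state();print(s['torque'],s['tau'][5],np.degrees(s['eef_rot'][2]))"
```

```text
[ 0.76334926 -0.48028081  0.12660854] -0.3269457444548607 103.40945073472092
```

Request:
{"api": "servo_tool", "payload": {"targets": [{"dx":0,"dy":0,"dz":0,"twist":-1},{"dx":0,"dy":0,"dz":0,"twist":-1},{"dx":0,"dy":0,"dz":0,"twist":-1},{"dx":0,"dy":0,"dz":0,"twist":-1},{"dx":0,"dy":0,"dz":0,"twist":-1},{"dx":0,"dy":0,"dz":0,"twist":0}]}}

```text
t: 5.42
tcp_pos: [605.8, 54.3, 52.0]
eef_rot: [3.139, -0.002, 1.457]
force: [3.3, 4.0, 0.3]
grip_width: 10.7
grasp_force: 60.8
```

```bash
python3 -c "
from h import *
s=monitor.read_state();print(s['torque'],s['tau'][5],np.degrees(s['eef_rot'][2]))"
```

```text
[ 0.8460018  -0.48022002 -0.11957945] -0.03589787520468235 83.48443794369243
```

Request:
{"api": "servo_tool", "payload": {"targets": [{"dx":0,"dy":0,"dz":0,"twist":-0.5},{"dx":0,"dy":0,"dz":0,"twist":-0.5},{"dx":0,"dy":0,"dz":0,"twist":-0.5},{"dx":0,"dy":0,"dz":0,"twist":-0.5}]}}

```text
t: 5.92
tcp_pos: [605.9, 54.3, 52.1]
eef_rot: [3.139, -0.002, 1.322]
force: [4.6, 3.4, 0.9]
grip_width: 10.8
grasp_force: 87.6
```

```bash
python3 -c "
from h import *
s=monitor.read_state();print(s['torque'],s['tau'][5],np.degrees(s['eef_rot'][2]))"
```

```text
[ 0.82098232 -0.61189361  2.17060839] 1.9872520118951797 75.73035516184255
```

Request:
{"api": "servo_tool", "payload": {"targets": [{"dx":0,"dy":0,"dz":0,"twist":-0.5},{"dx":0,"dy":0,"dz":0,"twist":-0.5}]}}

```text
t: 6.18
tcp_pos: [605.8, 53.9, 52.1]
eef_rot: [3.139, -0.001, 1.251]
force: [4.4, 2.0, 2.5]
grip_width: 10.5
grasp_force: 123.7
```

```bash
python3 -c "
from h import *
s=monitor.read_state();print(s['torque'],s['tau'][5],np.degrees(s['eef_rot'][2]))"
```

```text
[ 0.77312069 -0.67058373  2.88070046] 2.6220083981752396 71.70478286558415
```

Torque climbed to 2.9 N·m at about 80°, so the stem bolt is on its stop. I'll release it, lift, and move to the left bolt.

Request:
{"api": "servo_tool", "payload": {"targets": [{"dx":0,"dy":0,"dz":0,"twist":0},{"dx":0,"dy":0,"dz":0,"twist":0},{"dx":0,"dy":0,"dz":0,"twist":0},{"dx":0,"dy":0,"dz":0.25,"twist":0},{"dx":0,"dy":0,"dz":0.25,"twist":0},{"dx":0,"dy":0,"dz":0.25,"twist":1},{"dx":0,"dy":0,"dz":0.25,"twist":1}], "claw": 0.45}}

```text
t: 7.05
tcp_pos: [604.9, 53.2, 113.3]
eef_rot: [3.14, -0.0, 1.389]
force: [-0.4, 0.2, -0.3]
grip_width: 47.0
grasp_force: 0.0
```

Request:
{"api": "servo_tool", "payload": {"targets": [{"dx":-0.2,"dy":0.16,"dz":0,"twist":1},{"dx":-0.2,"dy":0.16,"dz":0,"twist":1},{"dx":-0.2,"dy":0.16,"dz":0,"twist":1},{"dx":-0.2,"dy":0.16,"dz":0,"twist":1},{"dx":-0.2,"dy":0.16,"dz":0,"twist":1},{"dx":-0.2,"dy":0.16,"dz":0,"twist":1},{"dx":-0.2,"dy":0.16,"dz":0,"twist":1},{"dx":-0.2,"dy":0.16,"dz":0,"twist":1}]}}

```text
t: 8.05
tcp_pos: [508.6, 130.4, 112.8]
eef_rot: [3.14, 0.0, 1.948]
force: [-0.4, -0.3, 0.3]
grip_width: 47.0
grasp_force: 0.0
```

Request:
{"api": "servo_tool", "payload": {"targets": [{"dx":0,"dy":0,"dz":0,"twist":1},{"dx":0,"dy":0,"dz":0,"twist":1},{"dx":0,"dy":0,"dz":0,"twist":1},{"dx":0,"dy":0,"dz":0,"twist":1},{"dx":0,"dy":0,"dz":0,"twist":1},{"dx":0,"dy":0,"dz":0,"twist":1},{"dx":0,"dy":0,"dz":0,"twist":1},{"dx":0,"dy":0,"dz":0,"twist":1}]}}

```text
t: 9.05
tcp_pos: [508.9, 130.1, 112.8]
eef_rot: [3.14, 0.001, 2.506]
force: [-0.4, -0.6, 0.2]
grip_width: 46.9
grasp_force: 0.0
```

Request:
{"api": "servo_tool", "payload": {"targets": [{"dx":0,"dy":0,"dz":0,"twist":1},{"dx":0,"dy":0,"dz":0,"twist":1},{"dx":0,"dy":0,"dz":0,"twist":1},{"dx":0,"dy":0,"dz":0,"twist":0},{"dx":0,"dy":0,"dz":0,"twist":0}]}}

```text
t: 9.68
tcp_pos: [508.6, 130.1, 112.0]
eef_rot: [3.141, 0.001, 2.713]
force: [0.0, -0.3, -0.6]
grip_width: 47.1
grasp_force: 0.0
```

```bash
python3 - <<'E'
from h import *
l=[]
for i in range(4): s=snap('side'); l.append(monitor.read_state()['tcp_pos'])
print(np.mean(l,0),np.degrees(monitor.read_state()['eef_rot'][2]))
b=cv2.resize(s['frame'][125:245,215:335],(600,600),interpolation=cv2.INTER_CUBIC)
cv2.imwrite('pics/c4.png',cv2.convertScaleAbs(b,alpha=1.8,beta=25)[:,:,::-1])
E
```

```text
[508.42402479 130.02535627 111.62368872] 155.46256638962416
```

View pics/c4.png

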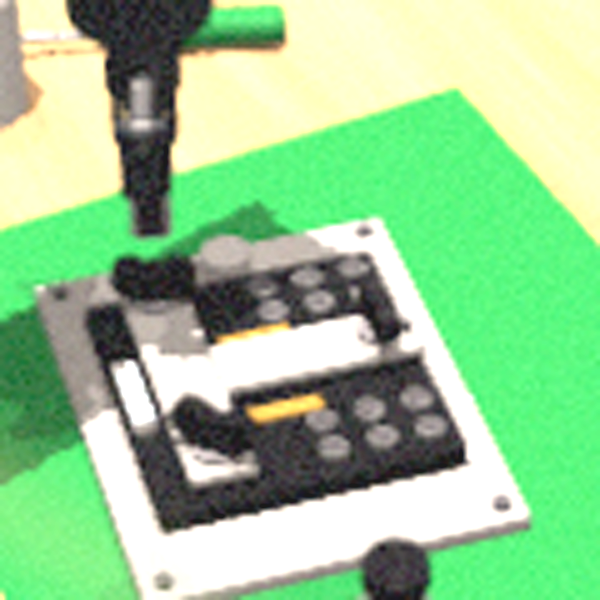

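The stem blade, at (380,310) in the crop, now lies along the crossbar. The gripper is above the left bolt at (150,275), so I'll make a small correction, descend and grip.

Request:
{"api": "servo_tool", "payload": {"targets": [{"dx":-0.03,"dy":0.035,"dz":-0.2,"twist":0},{"dx":0,"dy":0,"dz":-0.2,"twist":0},{"dx":0,"dy":0,"dz":-0.2,"twist":0},{"dx":0,"dy":0,"dz":-0.2,"twist":0},{"dx":0,"dy":0,"dz":-0.2,"twist":0},{"dx":0,"dy":0,"dz":0,"twist":0}]}}

```text
t: 10.62
tcp_pos: [505.5, 131.8, 50.0]
eef_rot: [-3.14, -0.002, 2.714]
force: [-0.2, 0.7, -0.1]
grip_width: 46.6
grasp_force: 0.0
```

Request:
{"api": "servo_tool", "payload": {"targets": [{"dx":0,"dy":0,"dz":0,"twist":0},{"dx":0,"dy":0,"dz":0,"twist":0},{"dx":0,"dy":0,"dz":0,"twist":0},{"dx":0,"dy":0,"dz":0,"twist":0}], "claw": 1}}

```text
t: 11.12
tcp_pos: [507.4, 132.9, 52.0]
eef_rot: [3.139, 0.001, 2.714]
force: [0.5, 2.7, 3.2]
grip_width: 10.5
grasp_force: 60.8
```

Request:
{"api": "servo_tool", "payload": {"targets": [{"dx":0,"dy":0,"dz":0,"twist":-1},{"dx":0,"dy":0,"dz":0,"twist":-1},{"dx":0,"dy":0,"dz":0,"twist":-1},{"dx":0,"dy":0,"dz":0,"twist":-1},{"dx":0,"dy":0,"dz":0,"twist":-1},{"dx":0,"dy":0,"dz":0,"twist":-1},{"dx":0,"dy":0,"dz":0,"twist":-1},{"dx":0,"dy":0,"dz":0,"twist":-1}]}}

```text
t: 12.12
tcp_pos: [507.4, 133.0, 52.1]
eef_rot: [3.139, -0.0, 2.154]
force: [0.1, 2.6, 3.3]
grip_width: 10.4
grasp_force: 60.8
```

Request:
{"api": "servo_tool", "payload": {"targets": [{"dx":0,"dy":0,"dz":0,"twist":-1},{"dx":0,"dy":0,"dz":0,"twist":-1},{"dx":0,"dy":0,"dz":0,"twist":-1},{"dx":0,"dy":0,"dz":0,"twist":-1},{"dx":0,"dy":0,"dz":0,"twist":-1},{"dx":0,"dy":0,"dz":0,"twist":-1},{"dx":0,"dy":0,"dz":0,"twist":-1},{"dx":0,"dy":0,"dz":0,"twist":-1}]}}

```text
t: 13.12
tcp_pos: [507.4, 133.0, 52.1]
eef_rot: [3.14, -0.002, 1.595]
force: [0.2, 3.4, 3.0]
grip_width: 10.6
grasp_force: 60.8
```

Request:
{"api": "servo_tool", "payload": {"targets": [{"dx":0,"dy":0,"dz":0,"twist":-1},{"dx":0,"dy":0,"dz":0,"twist":-1},{"dx":0,"dy":0,"dz":0,"twist":-0.5},{"dx":0,"dy":0,"dz":0,"twist":-0.5},{"dx":0,"dy":0,"dz":0,"twist":-0.5},{"dx":0,"dy":0,"dz":0,"twist":-0.5},{"dx":0,"dy":0,"dz":0,"twist":-0.5}]}}

```text
t: 14.0
tcp_pos: [507.4, 132.0, 52.2]
eef_rot: [3.139, 0.0, 1.286]
force: [-0.2, 1.6, 8.3]
grip_width: 10.5
grasp_force: 102.2
```

```bash
python3 -c "
from h import *
s=monitor.read_state();print(s['torque'],s['tau'][5],np.degrees(s['eef_rot'][2]))"
```

```text
[ 0.22384863 -0.01425748  1.8768974 ] 1.5791738033294678 73.65497231820908
```

Request:
{"api": "servo_tool", "payload": {"targets": [{"dx":0,"dy":0,"dz":0,"twist":-0.5},{"dx":0,"dy":0,"dz":0,"twist":0}]}}

```text
t: 14.25
tcp_pos: [507.3, 132.1, 52.3]
eef_rot: [3.139, 0.0, 1.254]
force: [-0.2, 1.4, 7.8]
grip_width: 10.7
grasp_force: 118.3
```

```bash
python3 -c "
from h import *
s=monitor.read_state();print(s['torque'],s['tau'][5],np.degrees(s['eef_rot'][2]))"
```

```text
[0.1264844  0.01938877 2.32171111] 2.355276793241501 71.82955057951727
```

Request:
{"api": "servo_tool", "payload": {"targets": [{"dx":0,"dy":0,"dz":0,"twist":0},{"dx":0,"dy":0,"dz":0,"twist":0},{"dx":0,"dy":0,"dz":0,"twist":0},{"dx":0,"dy":0,"dz":0.25,"twist":0},{"dx":0,"dy":0,"dz":0.25,"twist":0},{"dx":0,"dy":0,"dz":0.25,"twist":1},{"dx":0,"dy":0,"dz":0.25,"twist":1}], "claw": 0.45}}

```text
t: 15.12
tcp_pos: [507.1, 132.2, 113.2]
eef_rot: [3.14, -0.001, 1.389]
force: [-0.9, 0.4, -0.5]
grip_width: 47.0
grasp_force: 0.0
```

Request:
{"api": "servo_tool", "payload": {"targets": [{"dx":-0.04,"dy":-0.25,"dz":0,"twist":1},{"dx":-0.04,"dy":-0.25,"dz":0,"twist":1},{"dx":-0.04,"dy":-0.25,"dz":0,"twist":1},{"dx":-0.04,"dy":-0.25,"dz":0,"twist":1},{"dx":-0.04,"dy":-0.25,"dz":0,"twist":1},{"dx":-0.04,"dy":-0.25,"dz":0,"twist":1},{"dx":-0.04,"dy":-0.25,"dz":0,"twist":1},{"dx":-0.04,"dy":-0.25,"dz":0,"twist":1}]}}

```text
t: 16.12
tcp_pos: [487.8, 11.6, 112.7]
eef_rot: [3.14, 0.001, 1.948]
force: [0.6, -0.6, 0.4]
grip_width: 46.7
grasp_force: 0.0
```

Request:
{"api": "servo_tool", "payload": {"targets": [{"dx":0,"dy":0,"dz":0,"twist":1},{"dx":0,"dy":0,"dz":0,"twist":1},{"dx":0,"dy":0,"dz":0,"twist":1},{"dx":0,"dy":0,"dz":0,"twist":1},{"dx":0,"dy":0,"dz":0,"twist":0.6},{"dx":0,"dy":0,"dz":0,"twist":0},{"dx":0,"dy":0,"dz":0,"twist":0}]}}

```text
t: 17.0
tcp_pos: [487.6, 12.1, 112.0]
eef_rot: [3.141, 0.001, 2.266]
force: [0.6, -0.0, 0.3]
grip_width: 46.8
grasp_force: 0.0
```

```bash
python3 - <<'E'
from h import *
l=[]
for i in range(4): s=snap('side'); l.append(monitor.read_state()['tcp_pos'])
print(np.mean(l,0),np.degrees(monitor.read_state()['eef_rot'][2]))
b=cv2.resize(s['frame'][125:245,215:335],(600,600),interpolation=cv2.INTER_CUBIC)
cv2.imwrite('pics/c5.png',cv2.convertScaleAbs(b,alpha=1.8,beta=25)[:,:,::-1])
E
```

```text
[487.40943063  12.09092949 111.60537351] 129.87041479181147
```

View pics/c5.png

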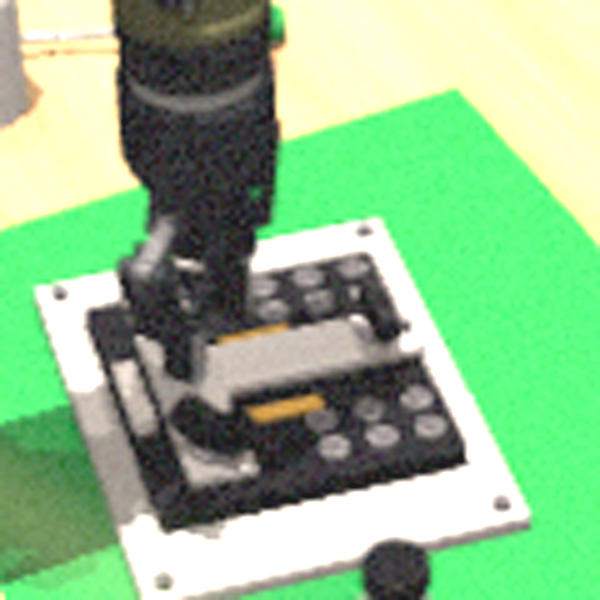

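The gripper is above the right blade at (210,420) in the crop, and the stem blade still lies along the crossbar. I'll descend, grip and turn.

Request:
{"api": "servo_tool", "payload": {"targets": [{"dx":0,"dy":-0.035,"dz":-0.2,"twist":0},{"dx":0,"dy":0,"dz":-0.2,"twist":0},{"dx":0,"dy":0,"dz":-0.2,"twist":0},{"dx":0,"dy":0,"dz":-0.2,"twist":0},{"dx":0,"dy":0,"dz":-0.2,"twist":0},{"dx":0,"dy":0,"dz":0,"twist":0}]}}

```text
t: 17.95
tcp_pos: [486.2, 10.0, 50.1]
eef_rot: [-3.14, -0.002, 2.267]
force: [-0.0, -0.4, -0.3]
grip_width: 47.0
grasp_force: 0.0
```

Request:
{"api": "servo_tool", "payload": {"targets": [{"dx":0,"dy":0,"dz":0,"twist":0},{"dx":0,"dy":0,"dz":0,"twist":0},{"dx":0,"dy":0,"dz":0,"twist":0},{"dx":0,"dy":0,"dz":0,"twist":0}], "claw": 1}}

```text
t: 18.45
tcp_pos: [487.9, 10.0, 52.0]
eef_rot: [3.141, 0.001, 2.267]
force: [-0.9, 0.1, 4.3]
grip_width: 10.1
grasp_force: 60.1
```

Request:
{"api": "servo_tool", "payload": {"targets": [{"dx":0,"dy":0,"dz":0,"twist":-1},{"dx":0,"dy":0,"dz":0,"twist":-1},{"dx":0,"dy":0,"dz":0,"twist":-1},{"dx":0,"dy":0,"dz":0,"twist":-1},{"dx":0,"dy":0,"dz":0,"twist":-1},{"dx":0,"dy":0,"dz":0,"twist":-1},{"dx":0,"dy":0,"dz":0,"twist":-1},{"dx":0,"dy":0,"dz":0,"twist":-1}]}}

```text
t: 19.45
tcp_pos: [487.5, 9.9, 51.9]
eef_rot: [3.141, 0.0, 1.706]
force: [-0.5, -0.6, 6.4]
grip_width: 10.9
grasp_force: 60.3
```

Request:
{"api": "servo_tool", "payload": {"targets": [{"dx":0,"dy":0,"dz":0,"twist":-1},{"dx":0,"dy":0,"dz":0,"twist":-1},{"dx":0,"dy":0,"dz":0,"twist":-1},{"dx":0,"dy":0,"dz":0,"twist":-1},{"dx":0,"dy":0,"dz":0,"twist":-0.5},{"dx":0,"dy":0,"dz":0,"twist":-0.5},{"dx":0,"dy":0,"dz":0,"twist":-0.5},{"dx":0,"dy":0,"dz":0,"twist":-0.5}]}}

```text
t: 20.45
tcp_pos: [487.3, 9.6, 52.1]
eef_rot: [3.141, 0.002, 1.294]
force: [-1.6, -2.8, 7.4]
grip_width: 10.7
grasp_force: 100.4
```

```bash
python3 -c "
from h import *
s=monitor.read_state();print(s['torque'],s['tau'][5],np.degrees(s['eef_rot'][2]))"
```

```text
[-0.47322716  0.47565022  2.34762226] 2.1195244789123535 74.15870952760955
```

Torque is 2.3 N·m at the same angle, so the right bolt is home too. After one more nudge I'll release, lift clear and check.

Request:
{"api": "servo_tool", "payload": {"targets": [{"dx":0,"dy":0,"dz":0,"twist":-0.5},{"dx":0,"dy":0,"dz":0,"twist":0}]}}

```text
t: 20.7
tcp_pos: [487.3, 9.6, 52.1]
eef_rot: [3.14, 0.002, 1.262]
force: [-2.9, -2.6, 8.7]
grip_width: 10.3
grasp_force: 117.0
```

Request:
{"api": "servo_tool", "payload": {"targets": [{"dx":0,"dy":0,"dz":0,"twist":0},{"dx":0,"dy":0,"dz":0,"twist":0},{"dx":0,"dy":0,"dz":0,"twist":0},{"dx":0,"dy":0,"dz":0.4,"twist":0},{"dx":0,"dy":0,"dz":0.4,"twist":0},{"dx":0,"dy":0,"dz":0.6,"twist":0},{"dx":0,"dy":0,"dz":0.6,"twist":0},{"dx":0,"dy":0,"dz":0.6,"twist":0}], "claw": 0.45}}

```text
t: 21.7
tcp_pos: [487.1, 9.9, 208.3]
eef_rot: [-3.141, 0.0, 1.254]
force: [0.2, 0.2, 0.2]
grip_width: 47.1
grasp_force: 0.0
```

Request:
{"api": "servo_tool", "payload": {"targets": [{"dx":-0.6,"dy":0.5,"dz":0.2,"twist":0},{"dx":-0.5,"dy":0.6,"dz":0,"twist":0},{"dx":-0.4,"dy":0.7,"dz":0,"twist":0},{"dx":-0.3,"dy":0.7,"dz":0,"twist":0},{"dx":-0.3,"dy":0.7,"dz":0,"twist":0},{"dx":-0.2,"dy":0.7,"dz":0,"twist":0},{"dx":-0.2,"dy":0.7,"dz":0,"twist":0},{"dx":-0.2,"dy":0.7,"dz":0,"twist":0}]}}

```text
t: 22.7
tcp_pos: [324.7, 329.2, 219.2]
eef_rot: [3.141, -0.0, 1.254]
force: [0.4, 0.3, 0.1]
grip_width: 46.9
grasp_force: 0.0
```

Request:
{"api": "servo_tool", "payload": {"targets": [{"dx":0,"dy":0.5,"dz":0,"twist":0},{"dx":0,"dy":0,"dz":0,"twist":0}]}}

```text
t: 22.95
tcp_pos: [325.2, 359.8, 218.9]
eef_rot: [3.142, -0.0, 1.257]
force: [-0.2, -0.7, -0.1]
grip_width: 47.3
grasp_force: 0.0
```

```bash
python3 - <<'E'
from h import *
t=snap('top');s=snap('side')
a=cv2.resize(t['frame'][165:260,195:315],(800,633),interpolation=cv2.INTER_CUBIC)[:600]
cv2.imwrite('pics/c6.png',cv2.convertScaleAbs(a,alpha=1.5,beta=15)[:,:,::-1])
E
```

```text
(no output)
```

View pics/c6.png

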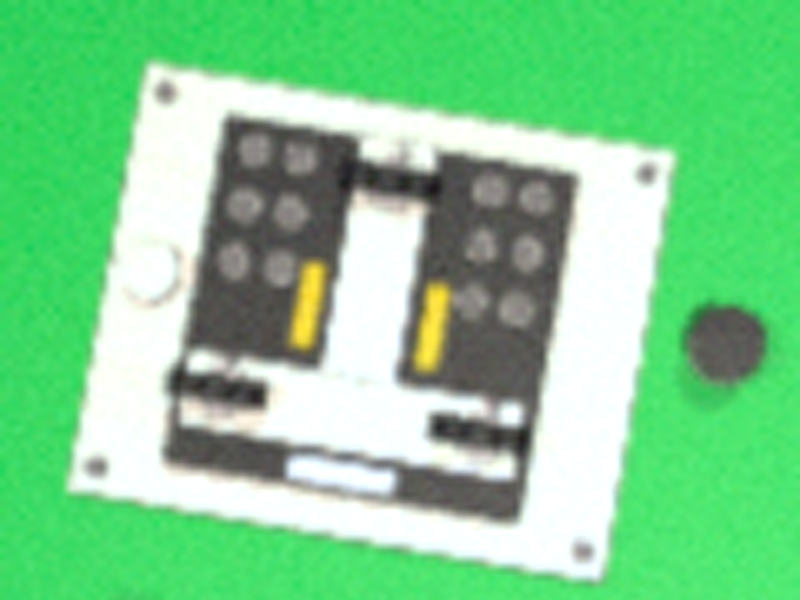

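All three blades lie parallel to the crossbar: stem at (391,180), left at (218,388), right at (478,432). The tin and jar haven't moved, so I'm handing in.

```bash
python3 -c "
from station import arm
print(arm.hand_in())"
```

```text
the job is handed in; nothing more can be done
None
```

I turned all three wing bolts clockwise onto their end stops, stem bolt first, then left, then right, and handed the job in at about 23 s; the last picture showed the tin and jar unmoved and the arm clear.

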